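# Reseat the code reader's lens in its three-point mount

### The job

The counter's code reader has had its lens out for wiping. Set the lens flat on the three seats on top of the reader, let go of it, then push the sliding clamp up against it by its tab, by feel, until the lens bears firmly on the clamp and on both screw stops and cannot rock, and leave it so. Press gently, the lens must not be squeezed hard, and leave the other things on the counter where they stand.

Things in the scene. Friction and masses are not known exactly. Their poses are not given: they have to be found in the camera images.
- lens_centre (a point): Centre (half-way up) of the loose lens: a glass lens in a round aluminium ring, 60 mm outside diameter, 22 mm tall, 0.12 kg or so, lying flat on the counter glass side up. z is its axis; it is round, so its yaw does not matter. Handle it by the outside of the ring.
- lens: The same lens; origin at the centre of its underside.
- reader: Code reader: low grey box fixed on the counter, deck 34 mm high. Origin at counter height; the box spans x -92 to +66, y -60 to +60 mm in its frame. Its +x points away from the robot (within 0.3 rad). Three round steel seats, 8 mm wide, 6 mm high, stand on the deck at (x, y) = (-13, 17), (-13, -17), (20, 0) mm; the clamp is on the -x side of them, two stops on the +x side.
- mount (a point): Where the middle of the lens's underside is to be set down: reader x -5, y 0, at the height of the seat tops (40 mm above the counter), axes as the reader's. Set down within 3 mm of it, the lens lies on all three seats, ahead of the open clamp and just short of the stops. Grip it across the reader's y: both sides are free there.
- stop_l: Left screw stop: aluminium block 16 mm wide, 26 tall, on the deck, with a rigid round-ended steel pin 17 mm above the deck. Origin: foot of the face that looks at the lens, 49 mm from reader (0, 0), 50 deg left of reader +x; its x axis points at reader (0, 0). The pin stands 13 to 20 mm out of that face: the last user set each screw differently, and the setting is not reported.
- stop_r: Right screw stop, mirror image of the left one (50 deg right of reader +x), with its own unknown setting. Depending on the two settings the centre of the lens, when home, lies at reader x -2 to +9 mm, y -5 to +5 mm.
- clamp_tab (a point): Top centre of the clamp's black upright tab, 10 mm thick (along reader x), 28 wide, 36 tall; this point is 73 mm above the counter. The tab stands on the reader's robot side of the lens; push it towards reader +x with shut fingers on its near face, or pinch it from above.
- tape_roll: Bystander: roll of tan tape lying flat, 102 x 25 mm; origin under its centre
- cup: Bystander: clear cup of pink drink, 100 mm across, 152 tall; origin under its centre
- jigger: Bystander: steel hourglass measure, 46 mm across, 78 tall; origin under its centre
- shaker: Bystander: shaker with a domed steel top, 44 mm across, 90 tall; origin under its centre
- berry_tub: Bystander: square clear tub with dark red filling, 69 x 69 x 75 mm; origin under its centre
- jug: Bystander: small steel milk jug, 101 x 69 x 92 mm; origin under its centre
- clamp: Sliding clamp: black tab and a flat dark sprung nose, 30 mm wide, on a screw. Pushes the lens to reader +x. Origin at counter height, at reader x = its travel: 0 to 40 mm, starts 0 to 8. The nose face is 56 to 48 mm behind (-x) the origin; the screw's setting is not reported. Drags with a steady 8 N (push 8 N plus lens load), stays where left. Lens load: 5 to 12 N right, over 15 too hard.
Mind the look-alikes: they are no part of the job. Of the things that look like the lens, the middle-sized one is meant.

How it is judged (in metres and radians):
On the way:
1. the lens lies flat on the three seats, let go (x of lens_centre in the frame of reader between -0.009 and 0.015 m and y of lens_centre in the frame of reader between -0.01 and 0.01 m and z of lens_centre in the frame of reader between 0.0495 and 0.0525 m and angle between lens_centre's own z axis and vertical below 0.03 rad and contact force between the fingers and lens below 0.1 N), for 0.2 s.
At the end, for the whole second after the job is handed in: The lens lies flat (within 0.03 rad) on the seats, its centre 51 mm above the counter within 1.5 mm and within 12 mm (x) and 10 mm (y) of reader x +3 mm, y 0, at rest and released; the clamp nose presses on it with over 2.5 N and each of the two stops with over 0.8 N (all of step 1 and contact force between lens and clamp above 2.5 N and contact force between lens and stop_l above 0.8 N and contact force between lens and stop_r above 0.8 N and linear speed of lens below 0.01 m/s); the robot touches nothing.
It fails at once if the clamp squeezes the lens with over 15 N (contact force between lens and clamp above 15 N).
It fails at once if the lens is dropped, rammed or pressed on the reader with over 60 N (contact force between lens and reader above 60 N).
It fails at once if another thing on the counter is moved by over 25 mm (distance of any of tape_roll, jigger, shaker from where it was at the start of the episode above 0.025 m).
It also fails if it takes over 58 s, if anything falls off the work surface, if the arm or the gripper's body presses on something with over 40 N, if the wrist force passes 120 N, or if a joint passes its speed limit or range.

### The arm

A 6-joint arm with a two-finger parallel gripper is mounted at the origin on a cart in front of the work surface, level with it; the furniture and walls round the work are solid. World frame = base frame: x ahead of the robot, y to its left, z up, the work surface at z = 0. Lengths are in mm, angles in rad, forces in N, time in s.
With the tool pointing down it reaches from about 275 to 775 mm from the base axis. Payload 14.6 kg.
Tool frame: the origin (TCP) lies at the very end of the fingers, on their centre line; the grasp point (between the pads) lies 19 mm behind it (ctrl.grip_point_offset is the distance from the TCP to the grasp point, in mm); z points along the fingers, y is the direction in which the jaws open and shut (so a half turn about z gives the same grasp; the last joint's range is limited). The gripper opens to 85 mm and grips with 20 to 120 N. Pads are 22 mm wide; open, the fingers measure 114 mm over their backs; the gripper's body (76 mm by 85 mm) begins 54 mm behind the grasp point. The pads swing forward as they close: fully open they stand 13 mm farther back than shut.
Start: joints at [1.175, 0.263, -0.048, 1.259, 0, 1.415], TCP at [125.206, 509.855, 231.278] pointing down, gripper open.
Joint ranges: [-2.65, 2.65], [-0.89, 1.7], [-1.18, 1.37], [-2.13, 2.11], [-1.35, 1.29], [-3.14, 3.14]. Speed limits (rad/s): [1.89, 1.89, 2.57, 2.79, 3.14, 3.14].

### API

Orientations are given as a unit quaternion [w, x, y, z].
In Python, from workcell import monitor, imaging, ctrl gives the robot as it stands. The module is installed in compiled form; this text tells all that it offers.
- The arm moves only by the tool arm_command, never from a script. Its argument "targets" is text: rows parted by semicolons, each of 5 numbers parted by spaces: the finger opening in m, from 0 to 0.0854, then the shift along the tool's x, y, z in m, then the turn about the tool's z in rad. A call has 1 to 10 rows; each row shifts and turns the commanded pose from where the row before left it, along the tool's axes as they then stand; what a row does not reach is not made up. A row lasts 1/10 s, in which the tool goes at most 50 mm and 8.59 degrees, less where a joint would pass 70% of its speed; a pose out of reach is approached as far as the arm can. A call is refused whole if a number of a shift passes 0.05 or a number of a turn 0.15, either way. A call with a gripper value outside its range is refused whole. The fingers move at their own pace and stop on an object; "grip_force" is the grip in N (left out, the last holds). Time passes only in rows, so rows that do not move let the fingers close. It gives the time, the measured TCP pose, the force and the opening at its end, in the units of the state.
- monitor.sense(): the state, without advancing time (a new reading comes with each control period).
- imaging.snapshot(name): name is "scene" or "top" or "wrist"; returns the picture (480x640x3 uint8, blue, green, red); there is no depth.
- imaging.camera_model(name): a dict with "camera_matrix" (3x3 intrinsics, pixels), "pose" (4x4, takes a point from camera to world coordinates); the wrist camera has in their place "mount" (4x4, takes a point from camera to tool coordinates, whose origin is the TCP and whose axes are the flange's). Camera axes: x right, y up, looking along -z (the intrinsics and any distortion apply to the point x, -y, -z); pixel columns grow to the right and rows downward; lengths in mm; the calibration is good to about 2 mm. The wrist camera is an equidistant fisheye: a pixel r from the principal point sees the ray r / f radians off the axis. A picture is of the moment at which its call begins: read the wrist's pose just before it. camera_model takes no time and is no camera call.
- ctrl.close_job(): hands the job in, once; it reports no verdict.
The state is a dict: "time": time; "q": joint angles; "joint_velocities": joint speeds; "joint_torque": joint torques, N m; "eef_pos": TCP position; "eef_rot": TCP orientation; "contact_force": force on the tool from outside, world axes, zero at the start; "moment": the same for the moment, N m; "gripper_width": finger opening in mm.
Only numpy, scipy, OpenCV 4.12 (cv2) and the standard library are available. Lean on these libraries where they do the work, as an engineer would, in place of code of your own. Each camera call takes 0.05 s, during which the arm holds its last target.

## Working session

There is one attempt and no reset: what is moved stays moved. The work goes in short steps, Python scripts to look and compute and a tool call to move; the robot and the scene stay as the last step left them, time stands still between calls to the robot, and variables do not carry over. Pictures are saved under pics/ and viewed, and the job is handed in when it is done.

Besides the shell and the picture viewer there is one more tool, called after "Emit:" by a JSON object that holds its "op" and its "data", one argument or row to a line. arm_command: Moves the arm, as the interface text tells. Its arguments: {"type":"object","properties":{"targets":{"type":"string"},"grip_force":{"type":"number"}},"required":["targets"]}

```bash
mkdir -p pics
python3 - <<'E'
from workcell import monitor, imaging, ctrl
import cv2, json
s=monitor.sense(); print({k:s[k] for k in s})
print(ctrl.grip_point_offset)
for n in ("scene","top","wrist"):
    cv2.imwrite(f"pics/{n}0.png",imaging.snapshot(n)); print(n,imaging.camera_model(n))
E
```

```text
{'time': 0.0, 'q': array([ 1.17472722e+00,  2.63513304e-01, -4.89601551e-02,  1.25940494e+00,
       -4.59668546e-06,  1.41552194e+00]), 'joint_velocities': array([-0.00059241, -0.00028591, -0.00088445, -0.00037938, -0.00035814,
        0.00017425]), 'joint_torque': array([ 1.08417877e-03, -6.37610865e+01,  3.84570479e+01,  1.37925570e-02,
       -1.56382316e-04,  6.31096583e-06]), 'eef_pos': array([125.07945273, 509.58461907, 230.82156827]), 'eef_rot': array([-1.45054442e-04,  1.20106678e-01,  9.92760844e-01, -5.21232003e-04]), 'contact_force': array([-0.12813542,  0.00235589,  0.1869861 ]), 'moment': array([0.01401479, 0.01509377, 0.03826398]), 'gripper_width': 85.33797301312612}
18.700000000000003
scene {'camera_matrix': array([[528.02486834,   0.        , 324.76962237],
       [  0.        , 528.02486834, 237.82663342],
       [  0.        ,   0.        ,   1.        ]]), 'pose': array([[ 8.27499246e-01,  3.46455267e-01, -4.41829997e-01,
         1.55508438e+01],
       [-5.61196807e-01,  4.85963776e-01, -6.69998024e-01,
        -7.59085784e+02],
       [-1.74109707e-02,  8.02376
[... 495 characters left out ...]
      [ 9.56891922e-03,  1.18221076e-01,  9.92941193e-01,
         1.20553172e+03],
       [ 0.00000000e+00,  0.00000000e+00,  0.00000000e+00,
         1.00000000e+00]])}
wrist {'camera_matrix': array([[371.64829954,   0.        , 320.30753791],
       [  0.        , 371.64829954, 230.23126543],
       [  0.        ,   0.        ,   1.        ]]), 'mount': array([[ 3.56594515e-04,  9.49592209e-01,  3.13487654e-01,
         8.13422968e+01],
       [ 9.99999922e-01, -3.92720035e-04,  5.20894471e-05,
         4.50136114e-01],
       [ 1.72576615e-04,  3.13487610e-01, -9.49592275e-01,
        -1.41852730e+02],
       [ 0.00000000e+00,  0.00000000e+00,  0.00000000e+00,
         1.00000000e+00]])}
```

View pics/scene0.png

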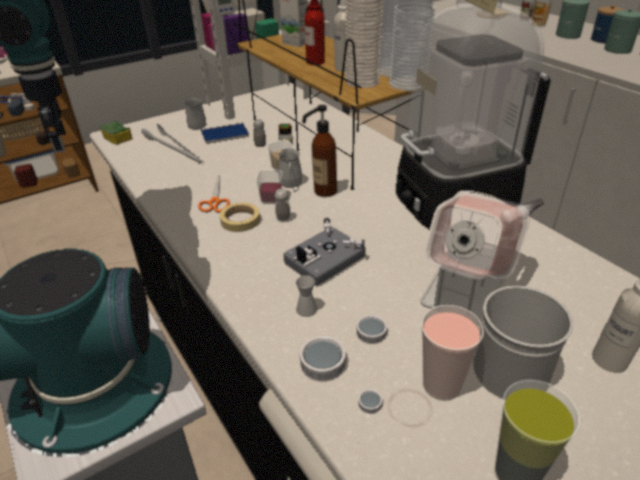

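View pics/top0.png

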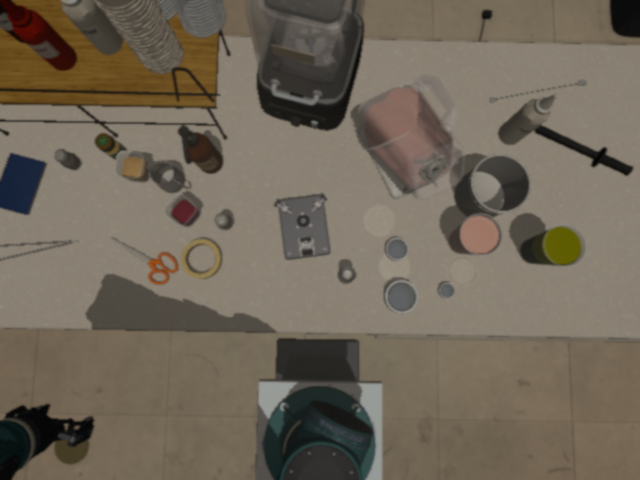

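View pics/wrist0.png

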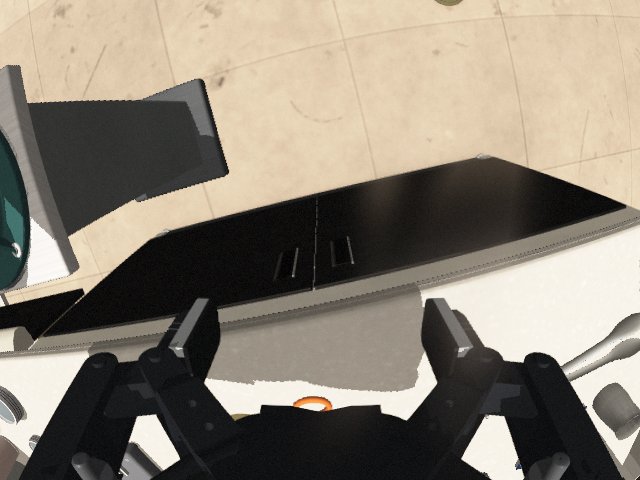

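```bash
cat > h.py <<'E'
from workcell import monitor, imaging, ctrl
import cv2, numpy as np
from scipy.spatial.transform import Rotation as R
def cam(n):
    m=imaging.camera_model(n); return m
def px2w(n,u,v,z,pose=None):
    m=cam(n); K=m["camera_matrix"]
    x=(u-K[0,2])/K[0,0]; y=(v-K[1,2])/K[1,1]
    if n=="wrist":
        T=pose@m["mount"]; r=np.hypot(x,y); d=np.array([np.sin(r)*x/r,np.sin(r)*y/r,np.cos(r)])
    else: T=m["pose"]; d=np.array([x,y,1.])
    d=T[:3,:3]@(d*[1,-1,-1]); o=T[:3,3]; return o+d*(z-o[2])/d[2]
def w2px(n,p,pose=None):
    m=cam(n); K=m["camera_matrix"]
    T=pose@m["mount"] if n=="wrist" else m["pose"]
    c=np.linalg.inv(T)@np.append(p,1); c=c[:3]*[1,-1,-1]
    if n=="wrist":
        r=np.hypot(c[0],c[1]); th=np.arctan2(r,c[2]); x,y=c[0]/r*th,c[1]/r*th
    else: x,y=c[0]/c[2],c[1]/c[2]
    return np.array([K[0,0]*x+K[0,2],K[1,1]*y+K[1,2]])
def tool():
    s=monitor.sense(); T=np.eye(4); q=s["eef_rot"]; T[:3,:3]=R.from_quat([q[1],q[2],q[3],q[0]]).as_matrix(); T[:3,3]=s["eef_pos"]; return T,s
E
python3 - <<'E'
import cv2
from h import *
a=cv2.imread("pics/top0.png")
cv2.imwrite("pics/c1.png",cv2.resize(a[220:320,360:470],None,fx=5,fy=5,interpolation=cv2.INTER_CUBIC))
cv2.imwrite("pics/c2.png",cv2.resize(a[180:270,260:360],None,fx=6,fy=6,interpolation=cv2.INTER_CUBIC))
for p in [(396,248),(400,294),(446,289)]: print(px2w("top",*p,22))
for p in [(372,328),(323,356),(370,400)]: print(px2w("scene",*p,22))
E
```

```text
[ 495.43057238 -191.79928449   22.        ]
[ 376.75473725 -201.61701172   22.        ]
[ 391.45014602 -320.51783529   22.        ]
[ 489.84116426 -201.57746313   22.        ]
[ 371.20663003 -205.09992754   22.        ]
[ 382.88628236 -331.75029284   22.        ]
```

View pics/c1.png

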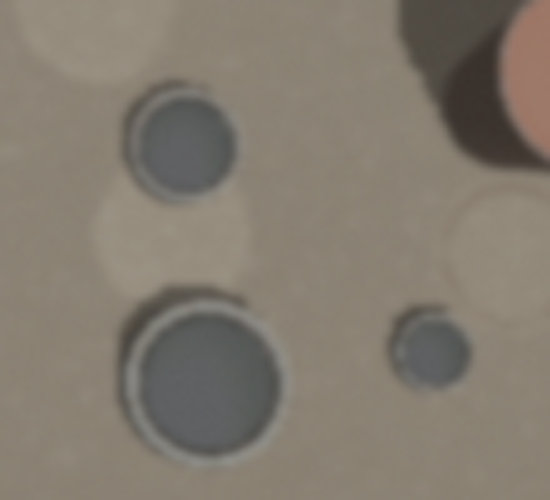

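View pics/c2.png

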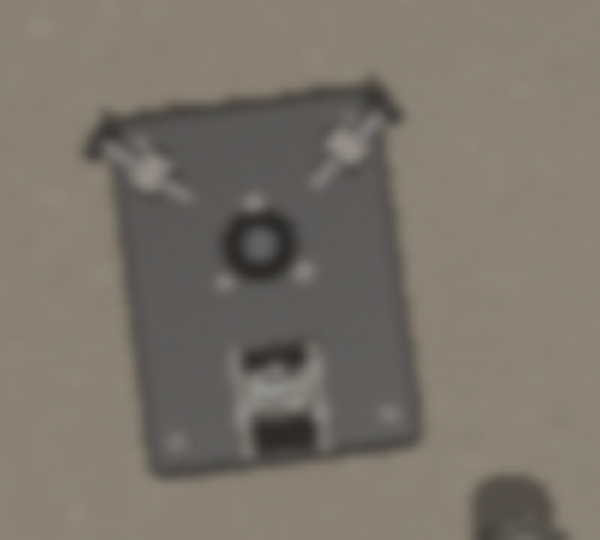

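The look-alikes in the top view are the large one at (400,294), the middle one at (396,248) and the small one at (446,289). I choose the middle one: it measures about 22.4 px ≈ 58 mm in the crop, against 60 mm given. The reader is at about (304,220).

Run:
```python
from h import *
f=lambda x,y:(260+(x+.5)/6-.5,180+(y+.5)/6-.5)
S=[px2w("top",*f(*p),40) for p in [(255,203),(225,283),(305,272)]]
print(np.round(S,1))
d=S[0]-(S[1]+S[2])/2; yaw=np.arctan2(d[1],d[0]); e=S[1]-S[2]; print(yaw, np.arctan2(e[1],e[0])-np.pi/2, np.linalg.norm(d),np.linalg.norm(e))
c=sum(S)/3; o=c[:2]+2*np.array([np.cos(yaw),np.sin(yaw)]); print("reader",o)
T,s=tool(); print(T[:3,:3])
for g in ([o[0],o[1],230],[495.,-192,230]):print(T[:3,:3].T@(np.array(g)-T[:3,3]))
```

```text
[[579.3  54.   40. ]
 [544.3  66.1  40. ]
 [549.7  31.9  40. ]]
0.15206040300073237 0.15544070636352192 32.66862850055988 34.6321777006556
reader [559.72970045  50.98188297]
[[-9.71140811e-01  2.38506660e-01 -3.14504463e-04]
 [ 2.38506834e-01  9.71140532e-01 -7.46262427e-04]
 [ 1.27439472e-04 -7.99737362e-04 -9.99999672e-01]]
[-531.45625139 -341.77946499    1.14742319]
[-526.5474372  -593.18748483    1.34910922]
```

Emit:
{"op": "arm_command", "data": {
  "targets": "0.085 -0.04 -0.026 0 0;0.085 -0.04 -0.026 0 0;0.085 -0.04 -0.026 0 0;0.085 -0.04 -0.026 0 0;0.085 -0.04 -0.026 0 0;0.085 -0.04 -0.026 0 0;0.085 -0.04 -0.026 0 0;0.085 -0.04 -0.026 0 0;0.085 -0.04 -0.026 0 0;0.085 -0.04 -0.026 0 0",
  "grip_force": 30
}}

```text
time: 1.15
eef_pos: [452.6, 160.2, 231.3]
eef_rot: [0.0, 0.12, 0.993, 0.0]
contact_force: [0.9, 1.3, 0.4]
gripper_width: 84.8
```

Emit:
{"op": "arm_command", "data": {
  "targets": "0.085 -0.04 -0.026 0 0;0.085 -0.04 -0.026 0 0;0.085 -0.04 -0.026 0 0;0.085 0 0 0 -0.14;0.085 0 0 0 -0.14;0.085 0 0 0 -0.11;0.085 0 0 0 0;0.085 0 0 0 0"
}}

```text
time: 1.95
eef_pos: [549.5, 57.6, 231.2]
eef_rot: [-0.0, -0.073, 0.997, 0.0]
contact_force: [0.4, 0.2, 0.3]
gripper_width: 84.9
```

Run:
```python
from h import *
T,s=tool(); cv2.imwrite("pics/w1.png",imaging.snapshot("wrist")); np.save("T1.npy",T); print(T,s["time"],s["contact_force"],s["q"])
```

```text
[[-9.89374085e-01 -1.45392074e-01 -2.54172529e-04  5.49513824e+02]
 [-1.45392080e-01  9.89374117e-01  2.55219762e-06  5.76409893e+01]
 [ 2.51100652e-04  3.94797507e-05 -9.99999968e-01  2.31167797e+02]
 [ 0.00000000e+00  0.00000000e+00  0.00000000e+00  1.00000000e+00]] 1.95 [0.39264951 0.17479886 0.32805459] [-4.29782048e-02  3.10910237e-01  2.05877531e-02  1.28072789e+00
 -8.37067547e-06 -1.88887455e-01]
```

View pics/w1.png

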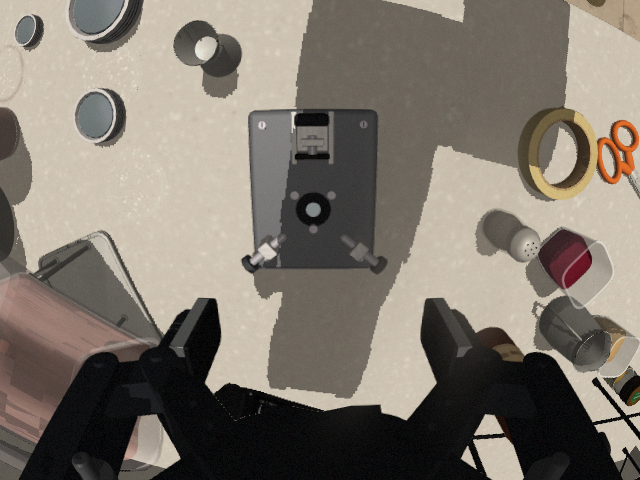

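Run:
```python
from h import *
a=cv2.imread("pics/w1.png")
cv2.imwrite("pics/c3.png",cv2.resize(a[100:280,240:390],None,fx=4,fy=3.3,interpolation=cv2.INTER_CUBIC) if 0 else cv2.resize(a[180:280,240:390],None,fx=5,fy=5,interpolation=cv2.INTER_CUBIC))
cv2.imwrite("pics/c4.png",cv2.resize(a[80:160,60:140],None,fx=6,fy=6,interpolation=cv2.INTER_CUBIC))
cv2.imwrite("pics/c5.png",cv2.resize(a[100:180,240:390],None,fx=5,fy=5,interpolation=cv2.INTER_CUBIC))
```

```text
(no output)
```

View pics/c3.png

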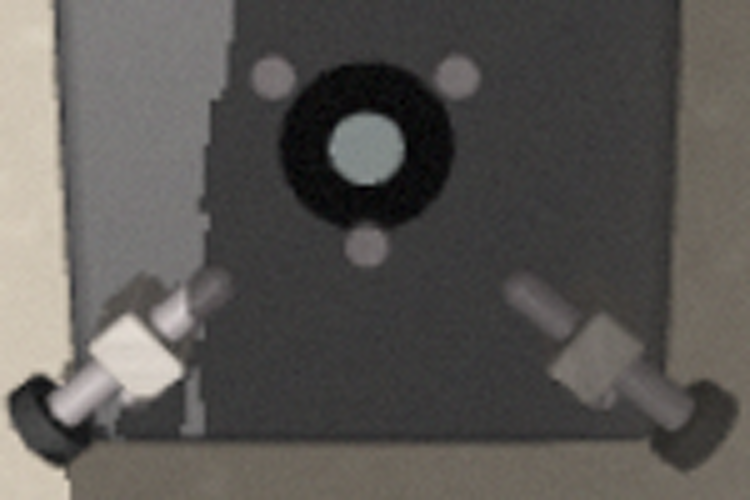

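View pics/c4.png

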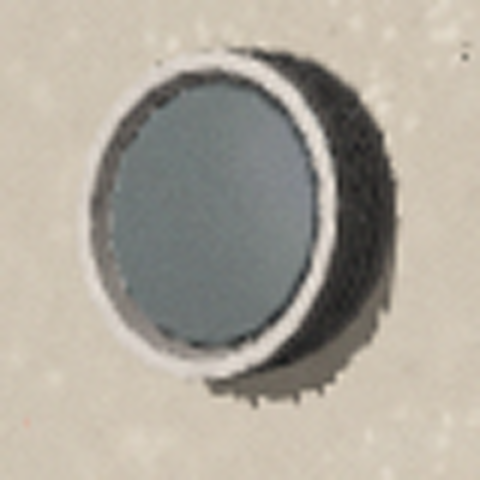

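View pics/c5.png

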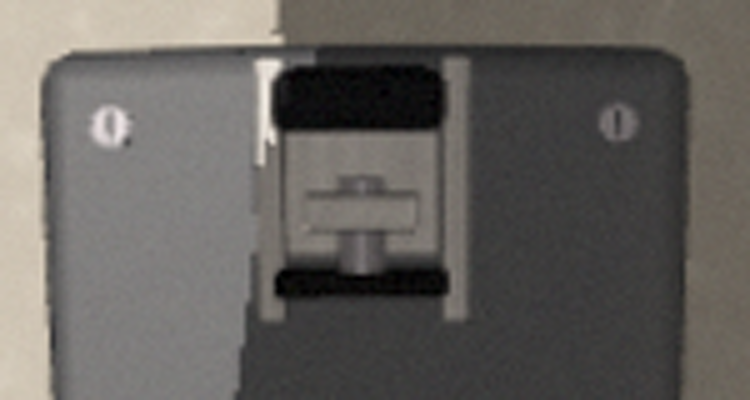

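Run:
```python
from h import *
T=np.load("T1.npy")
def f(x,y,ox,oy,k): return (ox+(x+.5)/k-.5,oy+(y+.5)/k-.5)
S=[px2w("wrist",*f(*p,240,180,5),40,T) for p in [(366,247),(457,77),(273,77)]]
print(np.round(S,1))
d=S[0]-(S[1]+S[2])/2; yaw=np.arctan2(d[1],d[0]); e=S[1]-S[2]; yaw2=np.arctan2(e[1],e[0])-np.pi/2; print(yaw,yaw2, np.linalg.norm(d),np.linalg.norm(e))
y=yaw2*.6+yaw*.4
c=sum(S)/3; o=c[:2]+2*np.array([np.cos(y),np.sin(y)]); print("reader",o,y)
def loc(p): d=p[:2]-o; return np.round([d[0]*np.cos(y)+d[1]*np.sin(y),-d[0]*np.sin(y)+d[1]*np.cos(y)],1)
print("tab",loc(px2w("wrist",*f(359,98,240,100,5),73,T)), "tab front/near edges",loc(px2w("wrist",*f(359,130,240,100,5),73,T)),loc(px2w("wrist",*f(359,66,240,100,5),73,T)))
for z in (40,51,60): print("nose",z,loc(px2w("wrist",*f(361,297,240,100,5),z,T)),loc(px2w("wrist",*f(361,268,240,100,5),z,T)))
print("pins", loc(px2w("wrist",*f(515,280,240,180,5),51,T)),loc(px2w("wrist",*f(222,280,240,180,5),51,T)))
L=[px2w("wrist",*f(*p,60,80,6),22,T) for p in [(87,205),(337,215),(220,48),(205,380)]]
print(np.round(L,1))
# ellipse fit of the outer edge
P=np.array([(87,205),(337,215),(220,48),(195,378),(120,100),(300,110),(110,315),(290,330)],float)
W=np.array([px2w("wrist",*f(*p,60,80,6),22,T)[:2] for p in P])
A=np.c_[2*W,np.ones(len(W))]; r=np.linalg.lstsq(A,(W**2).sum(1),rcond=None)[0]; print(r[:2],np.sqrt(r[2]+r[0]**2+r[1]**2))
```

```text
[[577.7  55.4  40. ]
 [542.7  67.3  40. ]
 [547.6  33.9  40. ]]
0.1466571524571582 0.14480023766080485 32.85426924579359 33.810899038340764
reader [557.9954177   52.48491255] 0.1455430035793462
tab [-82.8  -0.1] tab front/near edges [-77.6  -0.1] [-88.   -0.1]
nose 40 [-46.2  -0.6] [-51.5  -0.6]
nose 51 [-47.6  -0.3] [-52.7  -0.3]
nose 60 [-48.8  -0.1] [-53.7  -0.1]
pins [22.7 27.6] [ 22.7 -26.3]
[[ 491.1 -219.9   22. ]
 [ 491.2 -163.1   22. ]
 [ 462.4 -191.4   22. ]
 [ 521.8 -190.2   22. ]]
[ 492.0181902  -192.20013994] 28.674554495584875
```

Emit:
{"op": "arm_command", "data": {
  "targets": "0.085 0.0155 -0.04 0 0;0.085 0.0155 -0.04 0 0;0.085 0.0155 -0.04 0 0;0.085 0.0155 -0.04 0 0;0.085 0.0155 -0.04 0 0;0.085 0.0155 -0.039 0.02 0;0.085 0 0 0.04 0;0.085 0 0 0.04 0;0.085 0 0 0 0;0.085 0 0 0 0"
}}

```text
time: 3.0
eef_pos: [493.2, -192.4, 132.1]
eef_rot: [-0.0, -0.074, 0.997, 0.0]
contact_force: [0.6, -0.5, 0.7]
gripper_width: 85.1
```

Run:
```python
from h import *
T,s=tool(); cv2.imwrite("pics/w2.png",imaging.snapshot("wrist")); np.save("T2.npy",T); print(T,s["time"],s["contact_force"])
```

```text
[[-9.89029710e-01 -1.47715874e-01 -5.02884349e-04  4.93181403e+02]
 [-1.47716027e-01  9.89029775e-01  2.82257222e-04 -1.92375337e+02]
 [ 4.55673723e-04  3.53444856e-04 -9.99999834e-01  1.32128114e+02]
 [ 0.00000000e+00  0.00000000e+00  0.00000000e+00  1.00000000e+00]] 3.0 [ 0.56150718 -0.46334728  0.71054515]
```

View pics/w2.png

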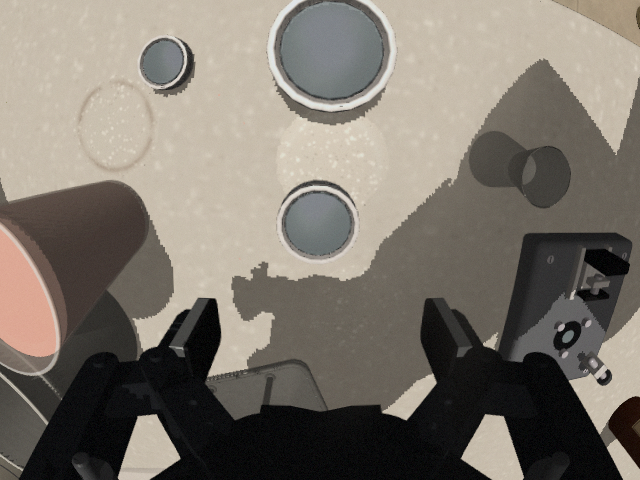

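The lens sits at about (317,224), with its outer rim spanning columns 276–359 and rows 185–264. The middle lens is now between the fingers.

Run:
```python
from h import *
T=np.load("T2.npy"); a=cv2.imread("pics/w2.png")
g=cv2.cvtColor(a,cv2.COLOR_BGR2GRAY)[175:275,265:370]
cv2.imwrite("pics/c6.png",cv2.resize(a[175:275,265:370],None,fx=5,fy=5))
W=np.array([px2w("wrist",*p,22,T)[:2] for p in [(276,224),(359,224),(317.5,264)]])
A=np.c_[2*W,np.ones(3)]; r=np.linalg.solve(A,(W**2).sum(1)); c=r[:2]
print(c,np.sqrt(r[2]+c@c)); d=np.append(c,3.)-T[:3,3]; print("tool shift",T[:3,:3].T@d)
```

```text
[ 492.01521157 -193.83511521] 29.623815173294666
tool shift [  1.31019008  -1.317139   129.12826734]
```

View pics/c6.png

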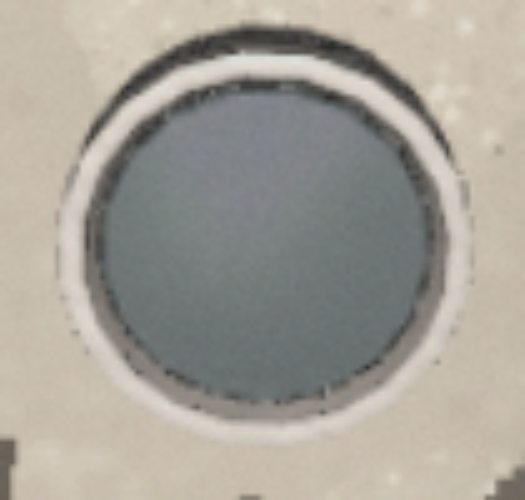

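Emit:
{"op": "arm_command", "data": {
  "targets": "0.085 0.0013 -0.0013 0.045 0;0.085 0 0 0.045 0;0.085 0 0 0.03 0;0.085 0 0 0.009 0;0.085 0 0 0 0;0.085 0 0 0 0;0.05 0 0 0 0;0.05 0 0 0 0;0.05 0 0 0 0;0.05 0 0 0 0",
  "grip_force": 30
}}

```text
time: 4.05
eef_pos: [492.9, -194.5, 3.7]
eef_rot: [0.001, -0.075, 0.997, -0.001]
contact_force: [-1.5, 0.6, 12.8]
gripper_width: 59.3
```

Emit:
{"op": "arm_command", "data": {
  "targets": "0.05 0 0 0 0;0.05 0 0 0 0;0.05 0 0 0 0"
}}

```text
time: 4.35
eef_pos: [492.9, -194.5, 3.7]
eef_rot: [0.001, -0.075, 0.997, -0.001]
contact_force: [-1.6, 1.8, 12.2]
gripper_width: 58.9
```

Run:
```python
from h import *
T,s=tool(); cv2.imwrite("pics/w3.png",imaging.snapshot("wrist")); print(T[:3,3],s["time"],s["contact_force"],s["gripper_width"])
```

```text
[ 492.88177841 -194.45038717    3.71204505] 4.35 [-1.55815679  1.84204981 12.16362936] 58.94492980879997
```

View pics/w3.png

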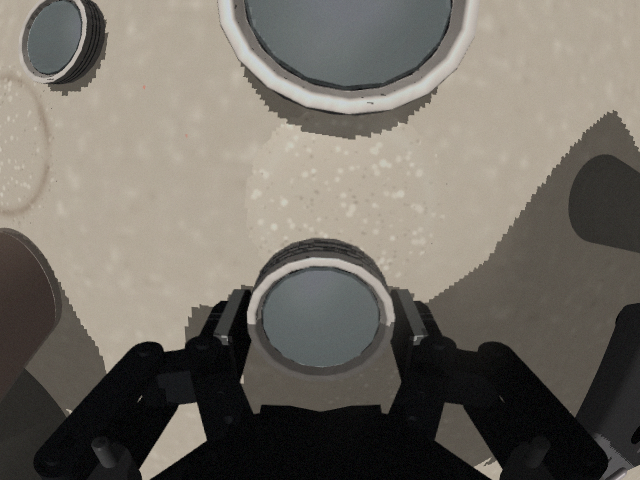

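Emit:
{"op": "arm_command", "data": {
  "targets": "0.05 0 0 -0.02 0;0.05 0 0 -0.04 0;0.05 0 0 -0.045 0;0.05 0 0 -0.025 0;0.05 -0.008 0.0195 0 0;0.05 -0.0161 0.039 0 0;0.05 -0.0161 0.039 0 0;0.05 -0.0161 0.039 0 0;0.05 -0.0161 0.039 0 0;0.05 -0.0161 0.039 0 0"
}}

```text
time: 5.4
eef_pos: [547.9, 33.0, 133.0]
eef_rot: [0.0, -0.074, 0.997, -0.0]
contact_force: [0.4, -0.2, -1.6]
gripper_width: 58.7
```

Emit:
{"op": "arm_command", "data": {
  "targets": "0.05 -0.0081 0.0195 0 0;0.05 0 0 0 0;0.05 0 0 0 0;0.05 0 0 0 0"
}}

```text
time: 5.8
eef_pos: [552.7, 51.0, 132.6]
eef_rot: [0.0, -0.074, 0.997, -0.0]
contact_force: [-0.5, -0.7, -1.4]
gripper_width: 59.1
```

Run:
```python
from h import *
T,s=tool(); cv2.imwrite("pics/w4.png",imaging.snapshot("wrist")); np.save("T4.npy",T); print(T,s["time"],s["contact_force"],s["gripper_width"])
```

```text
[[-9.88990459e-01 -1.47979161e-01  1.98468243e-04  5.52694162e+02]
 [-1.47979201e-01  9.88990453e-01 -2.00688521e-04  5.10319736e+01]
 [-1.66585478e-04 -2.27848205e-04 -9.99999960e-01  1.32558691e+02]
 [ 0.00000000e+00  0.00000000e+00  0.00000000e+00  1.00000000e+00]] 5.8 [-0.54150741 -0.7030511  -1.40562075] 59.064654559451796
```

View pics/w4.png

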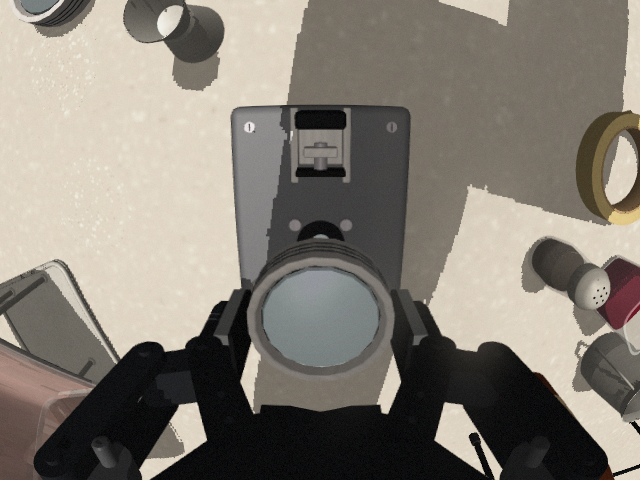

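Run:
```python
from h import *
T=np.load("T4.npy"); a=cv2.imread("pics/w4.png")
cv2.imwrite("pics/c7.png",cv2.resize(a[210:390,230:410],None,fx=3.3,fy=3.3,interpolation=cv2.INTER_CUBIC))
cv2.imwrite("pics/c8.png",cv2.resize(a[100:250,225:415],None,fx=4,fy=4,interpolation=cv2.INTER_CUBIC))
```

```text
(no output)
```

View pics/c7.png

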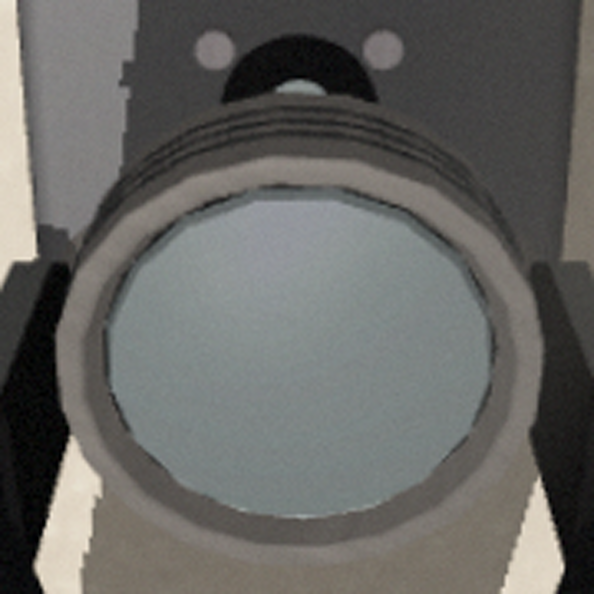

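View pics/c8.png

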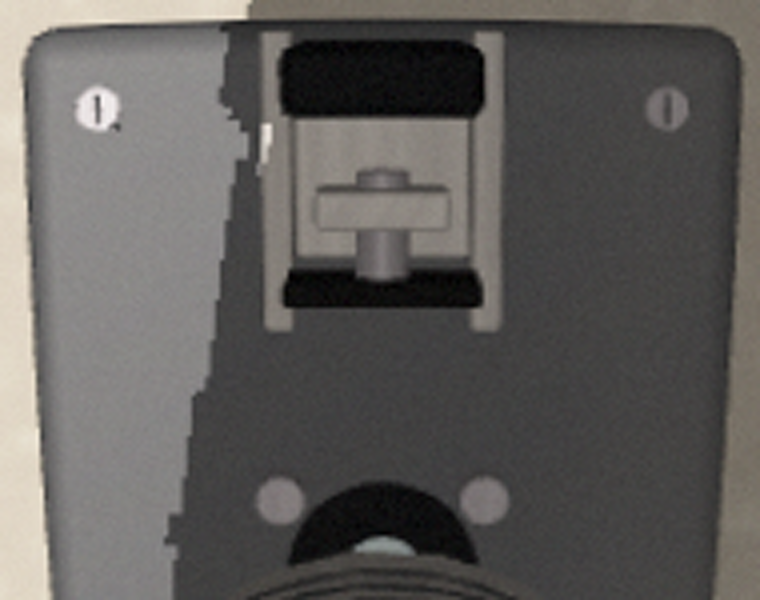

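Run:
```python
from h import *
T=np.load("T4.npy")
f=lambda x,y:(230+(x+.5)/3.3-.5,210+(y+.5)/3.3-.5)
for zt in (148.5,150.9,152.5):
    W=np.array([px2w("wrist",*f(*p),zt,T) for p in [(57,350),(543,350),(300,563),(300,157),(110,500),(490,500)]])
    A=np.c_[2*W[:,:2],np.ones(len(W))]; r=np.linalg.lstsq(A,(W[:,:2]**2).sum(1),rcond=None)[0]; c=r[:2]
    print(zt,c,np.sqrt(r[2]+c@c), T[:2,:2].T@(c-T[:2,3]))
g=lambda x,y:(225+(x+.5)/4-.5,100+(y+.5)/4-.5)
a=px2w("wrist",*g(281,501),40,T);b=px2w("wrist",*g(484,500),40,T);e=b-a
y=np.arctan2(e[1],e[0])-np.pi/2; m=(a+b)/2; x=np.array([np.cos(y),np.sin(y)]); print(y,np.linalg.norm(e),"reader",m[:2]+13*x,"mount",m[:2]+8*x)
print("w/ prev yaw",m[:2]+8*np.array([np.cos(.1455),np.sin(.1455)]))
```

```text
148.5 [553.4845748   51.91742025] 30.040434173577196 [-0.91273835  0.75873367]
150.9 [551.9375646   51.68262983] 29.467769906481127 [0.65198408 0.75545346]
152.5 [550.90622447  51.52610288] 29.085993728419766 [1.69513236 0.75326664]
0.15396105128593462 33.60090059869676 reader [557.97998183  52.53455386] mount [553.03912487  51.76778625]
w/ prev yaw [553.04922204  51.70085538]
```

Emit:
{"op": "arm_command", "data": {
  "targets": "0.05 -0.0008 0 0.04 0;0.05 0 0 0.03 0;0.05 0 0 0.013 0;0.05 0 0 0.003 0;0.05 0 0 0 0;0.05 0 0 0 0;0.05 0 0 0.001 0;0.05 0 0 0 0"
}}

```text
time: 6.65
eef_pos: [553.9, 51.8, 45.8]
eef_rot: [0.0, -0.075, 0.997, -0.0]
contact_force: [-0.6, -0.5, -1.1]
gripper_width: 58.6
```

Emit:
{"op": "arm_command", "data": {
  "targets": "0.05 0 0 0.001 0;0.05 0 0 0 0"
}}

```text
time: 6.85
eef_pos: [553.6, 51.9, 44.3]
eef_rot: [0.0, -0.075, 0.997, -0.0]
contact_force: [-0.5, -0.4, -1.3]
gripper_width: 58.8
```

Run:
```python
from h import *
T,s=tool(); print(T[:3,3],s["time"],s["contact_force"],s["gripper_width"])
```

```text
[553.60394187  51.87502508  44.33255063] 6.85 [-0.46397367 -0.4340843  -1.2557281 ] 58.816802861241065
```

Emit:
{"op": "arm_command", "data": {
  "targets": "0.05 0 0 0.0007 0;0.05 0 0 0 0;0.05 0 0 0 0"
}}

```text
time: 7.15
eef_pos: [553.7, 51.8, 43.8]
eef_rot: [0.0, -0.075, 0.997, -0.0]
contact_force: [-1.2, 0.4, 4.2]
gripper_width: 58.3
```

Emit:
{"op": "arm_command", "data": {
  "targets": "0.05 0 0 0.0005 0;0.05 0 0 0 0;0.05 0 0 0 0"
}}

```text
time: 7.45
eef_pos: [553.7, 51.9, 43.8]
eef_rot: [0.0, -0.075, 0.997, -0.0]
contact_force: [-4.8, 0.6, 13.2]
gripper_width: 58.9
```

Emit:
{"op": "arm_command", "data": {
  "targets": "0.05 0 0 0.0005 0;0.05 0 0 0 0;0.05 0 0 0 0"
}}

```text
time: 7.75
eef_pos: [553.7, 51.8, 43.7]
eef_rot: [0.001, -0.075, 0.997, -0.0]
contact_force: [-6.0, 0.7, 19.8]
gripper_width: 58.9
```

Emit:
{"op": "arm_command", "data": {
  "targets": "0.05 0 0 -0.001 0;0.065 0 0 0 0;0.075 0 0 0 0;0.085 0 0 0 0;0.085 0 0 0 0;0.085 0 0 0 0;0.085 0 0 0 0"
}}

```text
time: 8.45
eef_pos: [553.6, 51.8, 43.5]
eef_rot: [-0.0, -0.075, 0.997, -0.0]
contact_force: [-0.5, -0.1, -0.6]
gripper_width: 85.3
```

Run:
```python
from h import *
T,s=tool(); cv2.imwrite("pics/w5.png",imaging.snapshot("wrist")); np.save("T5.npy",T); print(T[:3,3],s["time"],s["contact_force"],s["gripper_width"])
```

```text
[553.58166019  51.81629     43.52368558] 8.45 [-0.4888593  -0.05787768 -0.61072864] 85.25516768183482
```

View pics/w5.png

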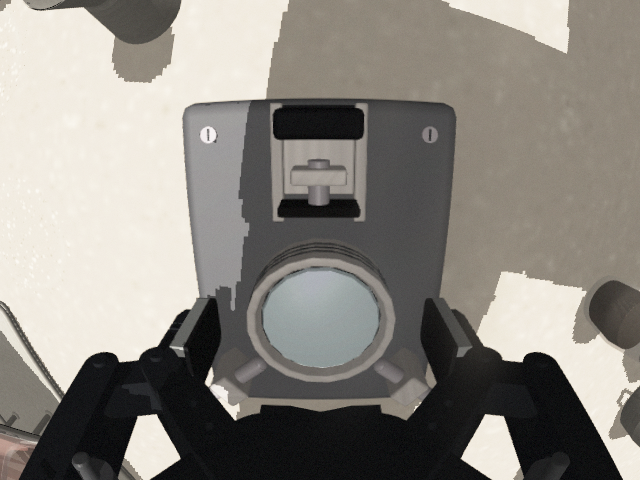

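The lens centre is at (320,318). It sits on the seats between the open fingers, just short of both pins. Next I raise the tool, shut the fingers and come down behind the tab.

Emit:
{"op": "arm_command", "data": {
  "targets": "0.085 0 0 -0.02 0;0.085 0 0 -0.035 0;0.085 0.01 0 -0.01 0;0.0 0.045 0 0 0;0.0 0.045 0 0 0;0.0 0.008 0 0 0;0.0 0 0 0 0;0.0 0 0 0 0;0.0 0 0 0 0"
}}

```text
time: 9.4
eef_pos: [448.0, 35.8, 108.5]
eef_rot: [0.0, -0.075, 0.997, -0.0]
contact_force: [0.5, -0.5, 0.5]
gripper_width: 0.3
```

Run:
```python
from h import *
T,s=tool(); cv2.imwrite("pics/w6.png",imaging.snapshot("wrist")); np.save("T6.npy",T); print(T,s["time"],s["contact_force"],s["gripper_width"])
o=np.array([557.99,52.5]); y=.148
d=T[:2,3]-o; print(d[0]*np.cos(y)+d[1]*np.sin(y),-d[0]*np.sin(y)+d[1]*np.cos(y))
```

```text
[[-9.88870159e-01 -1.48779866e-01  5.99922779e-04  4.47974279e+02]
 [-1.48779908e-01  9.88870334e-01 -2.70140218e-05  3.57788636e+01]
 [-5.89226696e-04 -1.15969816e-04 -9.99999820e-01  1.08524015e+02]
 [ 0.00000000e+00  0.00000000e+00  0.00000000e+00  1.00000000e+00]] 9.4 [ 0.53305808 -0.47288636  0.47852073] 0.2567698072498941
-111.2787299066701 -0.3153901865049491
```

View pics/w6.png

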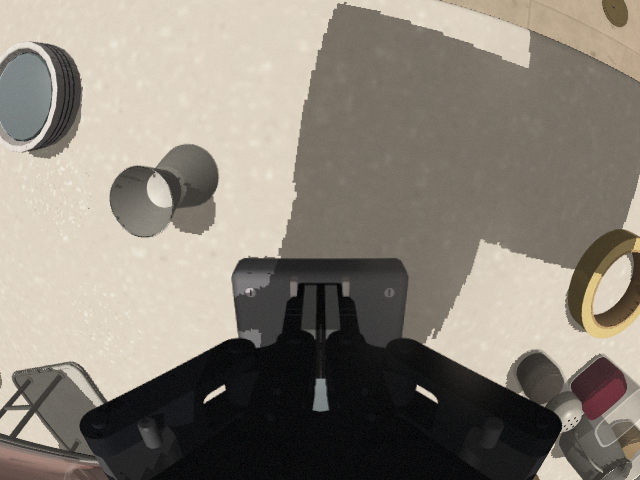

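Emit:
{"op": "arm_command", "data": {
  "targets": "0.0 0 0 0.03 0;0.0 0 0 0.027 0;0.0 0 0 0 0;0.0 -0.004 0 0 0;0.0 -0.003 0 0 0;0.0 0 0 0 0;0.0 0 0 0 0"
}}

```text
time: 10.15
eef_pos: [454.3, 36.8, 52.3]
eef_rot: [0.001, -0.075, 0.997, -0.0]
contact_force: [0.1, -0.3, 0.6]
gripper_width: -0.1
```

Emit:
{"op": "arm_command", "data": {
  "targets": "0.0 -0.001 0 0 0;0.0 -0.001 0 0 0;0.0 0 0 0 0"
}}

```text
time: 10.45
eef_pos: [455.9, 37.1, 51.7]
eef_rot: [0.0, -0.075, 0.997, -0.0]
contact_force: [-0.5, 0.1, 0.7]
gripper_width: -0.1
```

Emit:
{"op": "arm_command", "data": {
  "targets": "0.0 -0.001 0 0 0;0.0 -0.001 0 0 0;0.0 0 0 0 0"
}}

```text
time: 10.75
eef_pos: [457.8, 37.4, 51.6]
eef_rot: [0.0, -0.075, 0.997, 0.0]
contact_force: [0.6, 0.9, -0.4]
gripper_width: 0.3
```

Emit:
{"op": "arm_command", "data": {
  "targets": "0.0 -0.001 0 0 0;0.0 -0.001 0 0 0;0.0 0 0 0 0"
}}

```text
time: 11.05
eef_pos: [459.8, 37.7, 51.6]
eef_rot: [0.0, -0.075, 0.997, -0.0]
contact_force: [-0.2, 0.3, 0.2]
gripper_width: 0.6
```

Emit:
{"op": "arm_command", "data": {
  "targets": "0.0 -0.001 0 0 0;0.0 -0.001 0 0 0;0.0 0 0 0 0"
}}

```text
time: 11.35
eef_pos: [461.4, 38.0, 51.5]
eef_rot: [-0.0, -0.075, 0.997, -0.0]
contact_force: [-2.7, 0.2, 0.8]
gripper_width: 0.3
```

Emit:
{"op": "arm_command", "data": {
  "targets": "0.0 -0.001 0 0 0;0.0 -0.001 0 0 0;0.0 0 0 0 0;0.0 0 0 0 0"
}}

```text
time: 11.75
eef_pos: [462.5, 38.2, 51.4]
eef_rot: [-0.001, -0.074, 0.997, -0.0]
contact_force: [-6.6, -1.5, 5.5]
gripper_width: -0.1
```

Emit:
{"op": "arm_command", "data": {
  "targets": "0.0 -0.001 0 0 0;0.0 -0.001 0 0 0;0.0 -0.001 0 0 0;0.0 0 0 0 0;0.0 0 0 0 0"
}}

```text
time: 12.25
eef_pos: [465.5, 38.6, 51.4]
eef_rot: [-0.001, -0.074, 0.997, -0.0]
contact_force: [-6.2, -1.9, 5.5]
gripper_width: 0.2
```

Emit:
{"op": "arm_command", "data": {
  "targets": "0.0 -0.001 0 0 0;0.0 -0.001 0 0 0;0.0 -0.001 0 0 0;0.0 -0.001 0 0 0;0.0 -0.001 0 0 0"
}}

```text
time: 12.75
eef_pos: [470.3, 39.4, 51.4]
eef_rot: [-0.001, -0.074, 0.997, -0.0]
contact_force: [-8.0, -2.5, 7.3]
gripper_width: -0.1
```

Emit:
{"op": "arm_command", "data": {
  "targets": "0.0 -0.001 0 0 0;0.0 -0.001 0 0 0;0.0 0 0 0 0"
}}

```text
time: 13.05
eef_pos: [472.4, 39.7, 51.4]
eef_rot: [-0.001, -0.074, 0.997, -0.0]
contact_force: [-6.4, -1.9, 5.8]
gripper_width: -0.2
```

Run:
```python
from h import *
T,s=tool(); cv2.imwrite("pics/w7.png",imaging.snapshot("wrist")); np.save("T7.npy",T); print(T[:3,3],s["time"],s["contact_force"],s["gripper_width"])
cv2.imwrite("pics/s7.png",cv2.resize(imaging.snapshot("scene")[210:300,270:390],None,fx=5,fy=5,interpolation=cv2.INTER_CUBIC))
cv2.imwrite("pics/t7.png",cv2.resize(imaging.snapshot("top")[180:270,260:360],None,fx=6,fy=6,interpolation=cv2.INTER_CUBIC))
```

```text
[472.4451711   39.69137095  51.43927559] 13.05 [-6.38177102 -1.92000696  5.822407  ] -0.21698473504903196
```

View pics/s7.png

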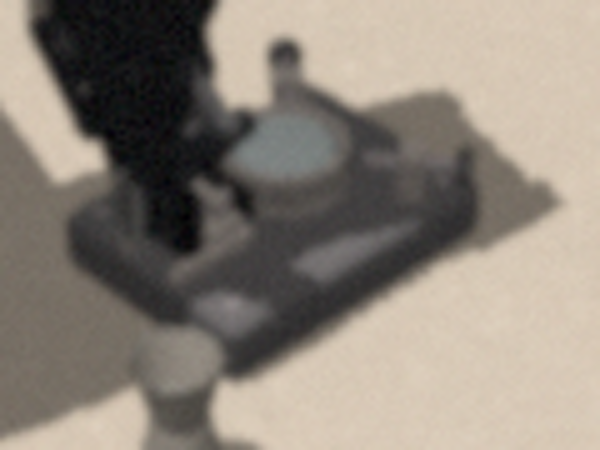

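View pics/t7.png

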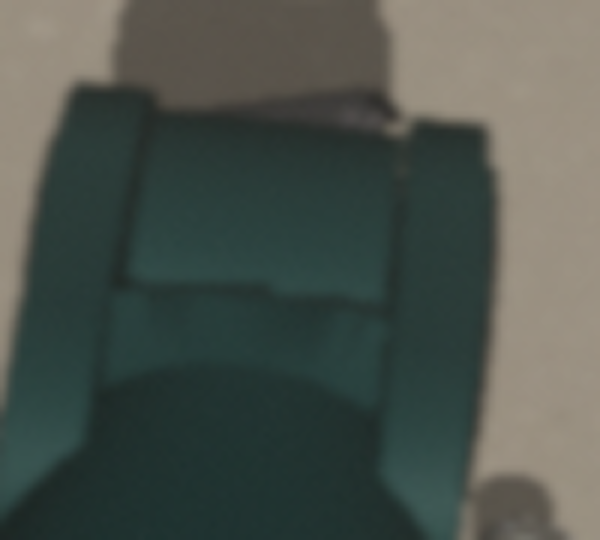

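Emit:
{"op": "arm_command", "data": {
  "targets": "0.0 -0.001 0 0 0;0.0 -0.001 0 0 0"
}}

```text
time: 13.4
eef_pos: [474.2, 40.0, 51.4]
eef_rot: [-0.001, -0.074, 0.997, -0.0]
contact_force: [-8.1, -1.7, 5.7]
gripper_width: 0.2
```

Emit:
{"op": "arm_command", "data": {
  "targets": "0.0 -0.001 0 0 0;0.0 -0.001 0 0 0"
}}

```text
time: 13.6
eef_pos: [476.1, 40.3, 51.4]
eef_rot: [-0.001, -0.074, 0.997, -0.0]
contact_force: [-8.6, -3.1, 6.8]
gripper_width: -0.1
```

Emit:
{"op": "arm_command", "data": {
  "targets": "0.0 -0.001 0 0 0;0.0 -0.001 0 0 0"
}}

```text
time: 13.8
eef_pos: [478.0, 40.5, 51.4]
eef_rot: [-0.001, -0.074, 0.997, -0.0]
contact_force: [-10.4, -2.8, 6.3]
gripper_width: -0.2
```

Emit:
{"op": "arm_command", "data": {
  "targets": "0.0 -0.0007 0 0 0"
}}

```text
time: 13.9
eef_pos: [478.8, 40.6, 51.4]
eef_rot: [-0.001, -0.074, 0.997, -0.0]
contact_force: [-9.0, -2.4, 7.4]
gripper_width: 0.2
```

Emit:
{"op": "arm_command", "data": {
  "targets": "0.0 -0.0007 0 0 0"
}}

```text
time: 14.0
eef_pos: [479.4, 40.7, 51.4]
eef_rot: [-0.001, -0.074, 0.997, -0.0]
contact_force: [-9.6, -3.0, 6.1]
gripper_width: -0.1
```

Emit:
{"op": "arm_command", "data": {
  "targets": "0.0 -0.0007 0 0 0"
}}

```text
time: 14.1
eef_pos: [480.1, 40.9, 51.4]
eef_rot: [-0.001, -0.074, 0.997, -0.0]
contact_force: [-7.9, -2.8, 7.0]
gripper_width: 0.1
```

Emit:
{"op": "arm_command", "data": {
  "targets": "0.0 -0.0007 0 0 0;0.0 -0.0007 0 0 0"
}}

```text
time: 14.3
eef_pos: [481.5, 41.1, 51.4]
eef_rot: [-0.001, -0.074, 0.997, -0.0]
contact_force: [-7.9, -2.4, 7.7]
gripper_width: -0.1
```

Emit:
{"op": "arm_command", "data": {
  "targets": "0.0 -0.0007 0 0 0;0.0 -0.0007 0 0 0"
}}

```text
time: 14.5
eef_pos: [482.9, 41.3, 51.4]
eef_rot: [-0.001, -0.074, 0.997, -0.0]
contact_force: [-8.2, -2.2, 7.1]
gripper_width: 0.1
```

Emit:
{"op": "arm_command", "data": {
  "targets": "0.0 -0.0007 0 0 0"
}}

```text
time: 14.6
eef_pos: [483.5, 41.4, 51.4]
eef_rot: [-0.001, -0.074, 0.997, -0.0]
contact_force: [-8.3, -3.2, 7.1]
gripper_width: -0.1
```

Emit:
{"op": "arm_command", "data": {
  "targets": "0.0 -0.0007 0 0 0"
}}

```text
time: 14.7
eef_pos: [484.3, 41.5, 51.4]
eef_rot: [-0.001, -0.074, 0.997, -0.0]
contact_force: [-8.8, -2.7, 7.4]
gripper_width: -0.2
```

Emit:
{"op": "arm_command", "data": {
  "targets": "0.0 -0.0005 0 0 0"
}}

```text
time: 14.8
eef_pos: [484.7, 41.6, 51.4]
eef_rot: [-0.001, -0.074, 0.997, -0.0]
contact_force: [-9.3, -3.0, 7.4]
gripper_width: 0.4
```

Emit:
{"op": "arm_command", "data": {
  "targets": "0.0 -0.0005 0 0 0"
}}

```text
time: 14.9
eef_pos: [485.1, 41.6, 51.4]
eef_rot: [-0.001, -0.074, 0.997, -0.0]
contact_force: [-10.2, -2.3, 7.7]
gripper_width: -0.3
```

Emit:
{"op": "arm_command", "data": {
  "targets": "0.0 -0.0005 0 0 0"
}}

```text
time: 15.0
eef_pos: [485.4, 41.7, 51.4]
eef_rot: [-0.002, -0.074, 0.997, -0.0]
contact_force: [-11.3, -2.6, 8.9]
gripper_width: 0.1
```

Emit:
{"op": "arm_command", "data": {
  "targets": "0.0 -0.0005 0 0 0"
}}

```text
time: 15.1
eef_pos: [485.7, 41.7, 51.3]
eef_rot: [-0.002, -0.074, 0.997, -0.0]
contact_force: [-14.0, -3.2, 10.6]
gripper_width: 0.2
```

Emit:
{"op": "arm_command", "data": {
  "targets": "0.0 -0.0002 0 0 0"
}}

```text
time: 15.2
eef_pos: [485.7, 41.7, 51.3]
eef_rot: [-0.002, -0.074, 0.997, -0.0]
contact_force: [-13.3, -3.6, 11.2]
gripper_width: -0.1
```

Emit:
{"op": "arm_command", "data": {
  "targets": "0.0 -0.0001 0 0 0"
}}

```text
time: 15.3
eef_pos: [485.7, 41.7, 51.3]
eef_rot: [-0.002, -0.074, 0.997, -0.0]
contact_force: [-13.2, -3.3, 11.6]
gripper_width: 0.0
```

Emit:
{"op": "arm_command", "data": {
  "targets": "0.0 -0.0003 0 0 0"
}}

```text
time: 15.4
eef_pos: [485.8, 41.7, 51.3]
eef_rot: [-0.002, -0.074, 0.997, -0.0]
contact_force: [-14.2, -5.1, 11.9]
gripper_width: -0.2
```

Emit:
{"op": "arm_command", "data": {
  "targets": "0.0 0 0 0 0"
}}

```text
time: 15.5
eef_pos: [485.9, 41.8, 51.3]
eef_rot: [-0.002, -0.074, 0.997, -0.0]
contact_force: [-13.8, -4.2, 10.2]
gripper_width: -0.0
```

Emit:
{"op": "arm_command", "data": {
  "targets": "0.0 -0.0003 0 0 0"
}}

```text
time: 15.6
eef_pos: [486.0, 41.8, 51.3]
eef_rot: [-0.002, -0.074, 0.997, -0.0]
contact_force: [-15.7, -4.4, 12.7]
gripper_width: 0.1
```

Emit:
{"op": "arm_command", "data": {
  "targets": "0.0 0 0 0 0;0.0 0 0 0 0"
}}

```text
time: 15.8
eef_pos: [486.0, 41.8, 51.3]
eef_rot: [-0.002, -0.074, 0.997, -0.0]
contact_force: [-15.0, -3.2, 12.5]
gripper_width: 0.1
```

Emit:
{"op": "arm_command", "data": {
  "targets": "0.0 0.002 0 0 0;0.0 0.01 0 0 0;0.0 0.02 0 0 0;0.0 0 0 -0.04 0;0.0 0 0 -0.045 0;0.0 -0.03 0 -0.035 0;0.0 -0.04 0 0 0;0.0 -0.02 0 0 0;0.05 0 0 0 0;0.085 0 0 0 0"
}}

```text
time: 16.8
eef_pos: [545.2, 50.6, 171.2]
eef_rot: [-0.0, -0.075, 0.997, 0.0]
contact_force: [-0.5, 0.6, -0.5]
gripper_width: 28.5
```

Emit:
{"op": "arm_command", "data": {
  "targets": "0.085 0 0 0 0;0.085 0 0 0 0;0.085 0 0 0 0"
}}

```text
time: 17.1
eef_pos: [545.4, 50.6, 171.8]
eef_rot: [0.0, -0.074, 0.997, 0.0]
contact_force: [0.0, -0.6, -0.2]
gripper_width: 72.2
```

Run:
```python
from h import *
T,s=tool(); a=imaging.snapshot("wrist");cv2.imwrite("pics/w8.png",a); np.save("T8.npy",T); print(T,s["time"],s["contact_force"],s["gripper_width"])
```

```text
[[-9.88904889e-01 -1.48549998e-01  1.39257608e-04  5.45359624e+02]
 [-1.48549995e-01  9.88904898e-01  3.06730889e-05  5.06069105e+01]
 [-1.42269018e-04  9.64605064e-06 -9.99999990e-01  1.71791405e+02]
 [ 0.00000000e+00  0.00000000e+00  0.00000000e+00  1.00000000e+00]] 17.1 [ 0.00530819 -0.58373864 -0.15740622] 72.23149134312021
```

View pics/w8.png

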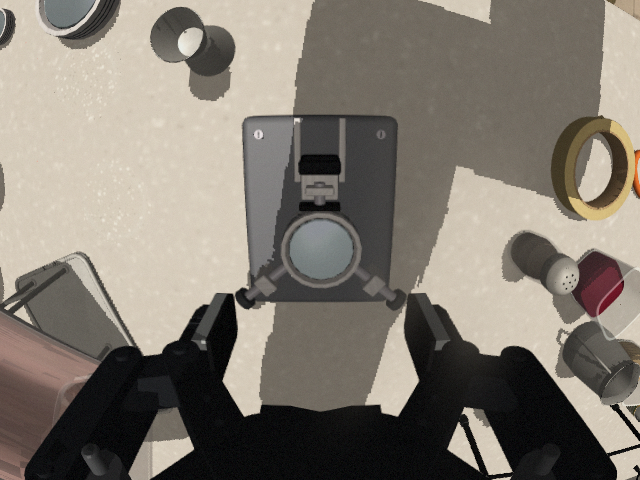

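Run:
```python
from h import *
a=cv2.imread("pics/w8.png")
cv2.imwrite("pics/c9.png",cv2.resize(a[190:310,230:415],None,fx=4.3,fy=4.3,interpolation=cv2.INTER_CUBIC))
```

```text
(no output)
```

View pics/c9.png

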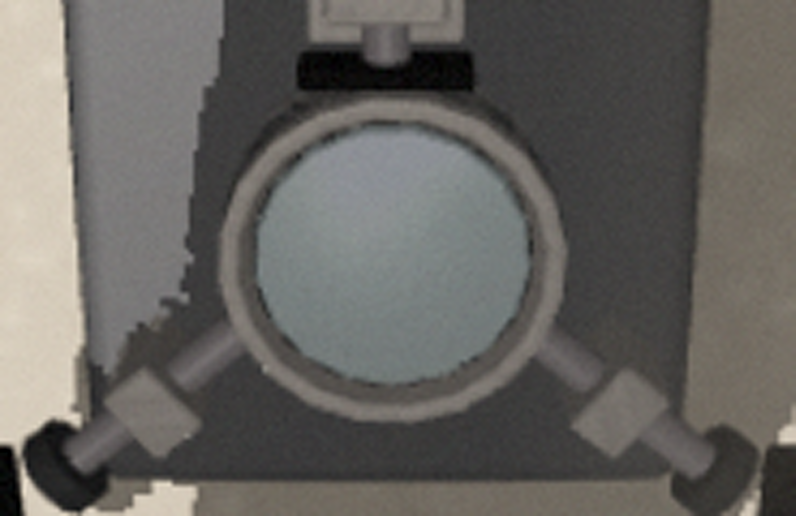

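Run:
```python
from h import *
T=np.load("T8.npy")
f=lambda x,y:(230+(x+.5)/4.3-.5,190+(y+.5)/4.3-.5)
o=np.array([557.99,52.5]); y=.1465
def loc(p): d=p[:2]-o; return np.array([d[0]*np.cos(y)+d[1]*np.sin(y),-d[0]*np.sin(y)+d[1]*np.cos(y)])
W=np.array([loc(px2w("wrist",*f(*p),62,T)) for p in [(220,255),(566,255),(393,422),(393,95),(270,378),(515,378),(270,137),(515,137)]])
A=np.c_[2*W,np.ones(len(W))]; r=np.linalg.lstsq(A,(W**2).sum(1),rcond=None)[0]; c=r[:2]
print(c,np.sqrt(r[2]+c@c)); 
for p in [(243,335),(542,340)]:
    q=loc(px2w("wrist",*f(*p),52,T)); print("pin-ring",q,np.linalg.norm(q-c))
for z in(45,52,58): print(loc(px2w("wrist",*f(385,91),z,T)))
print([np.round(px2w("top",*p,0),1) for p in [(202,258)]])
```

```text
[5.2313091  1.20630319] 29.914857962583678
pin-ring [ 22.87565308 -25.58922823] 32.083069962452136
pin-ring [23.72093989 28.11840181] 32.65160791238208
[-20.53489756  -0.20319377]
[-22.44760555  -0.18974827]
[-24.08706954  -0.17822356]
[array([462.4, 316.3,   0. ])]
```

In the crop the lens touches the nose (row 91) and both pins ((243,335) and (542,340)). I fit its centre at reader (5.2, 1.2), radius 29.9. I'll re-touch the tab lightly to check that the clamp stayed where it was left.

Emit:
{"op": "arm_command", "data": {
  "targets": "0.0 0.03 0 0 0;0.0 0.045 0 0 0;0.0 0.015 0 0 0;0.0 0 0 0 0;0.0 0 0 0 0;0.0 0 0 0.045 0;0.0 0 0 0.045 0;0.0 0 0 0.03 0;0.0 0 0 0 0;0.0 -0.02 0 0 0"
}}

```text
time: 18.15
eef_pos: [475.7, 40.3, 51.8]
eef_rot: [-0.001, -0.074, 0.997, 0.0]
contact_force: [0.1, 0.5, 0.4]
gripper_width: 0.2
```

Emit:
{"op": "arm_command", "data": {
  "targets": "0.0 -0.005 0 0 0;0.0 -0.003 0 0 0;0.0 0 0 0 0;0.0 0 0 0 0"
}}

```text
time: 18.55
eef_pos: [484.3, 41.5, 52.0]
eef_rot: [0.0, -0.075, 0.997, -0.0]
contact_force: [-0.9, -0.6, 0.8]
gripper_width: -0.0
```

Emit:
{"op": "arm_command", "data": {
  "targets": "0.0 -0.001 0 0 0;0.0 0 0 0 0"
}}

```text
time: 18.75
eef_pos: [485.5, 41.6, 51.8]
eef_rot: [0.0, -0.074, 0.997, -0.0]
contact_force: [-0.1, -0.7, 0.5]
gripper_width: -0.2
```

Emit:
{"op": "arm_command", "data": {
  "targets": "0.0 -0.0005 0 0 0;0.0 0 0 0 0"
}}

```text
time: 18.95
eef_pos: [486.0, 41.7, 51.6]
eef_rot: [-0.0, -0.075, 0.997, 0.0]
contact_force: [-0.2, -0.6, 1.0]
gripper_width: 0.1
```

Emit:
{"op": "arm_command", "data": {
  "targets": "0.0 -0.0005 0 0 0;0.0 0 0 0 0"
}}

```text
time: 19.15
eef_pos: [486.0, 41.7, 51.5]
eef_rot: [-0.001, -0.075, 0.997, -0.0]
contact_force: [-4.9, -0.8, 3.7]
gripper_width: -0.1
```

Emit:
{"op": "arm_command", "data": {
  "targets": "0.0 -0.0004 0 0 0;0.0 0 0 0 0"
}}

```text
time: 19.35
eef_pos: [486.0, 41.7, 51.4]
eef_rot: [-0.001, -0.075, 0.997, -0.0]
contact_force: [-7.2, -1.6, 4.8]
gripper_width: -0.0
```

Emit:
{"op": "arm_command", "data": {
  "targets": "0.0 -0.0004 0 0 0;0.0 0 0 0 0"
}}

```text
time: 19.55
eef_pos: [486.0, 41.7, 51.4]
eef_rot: [-0.001, -0.074, 0.997, -0.0]
contact_force: [-8.8, -2.8, 7.4]
gripper_width: -0.2
```

Emit:
{"op": "arm_command", "data": {
  "targets": "0.0 -0.0004 0 0 0;0.0 0 0 0 0"
}}

```text
time: 19.75
eef_pos: [486.0, 41.7, 51.3]
eef_rot: [-0.002, -0.074, 0.997, -0.0]
contact_force: [-11.5, -3.3, 8.6]
gripper_width: 0.0
```

Emit:
{"op": "arm_command", "data": {
  "targets": "0.0 -0.0003 0 0 0;0.0 0 0 0 0"
}}

```text
time: 19.95
eef_pos: [486.0, 41.8, 51.3]
eef_rot: [-0.002, -0.074, 0.997, -0.0]
contact_force: [-13.1, -3.4, 10.1]
gripper_width: -0.2
```

Emit:
{"op": "arm_command", "data": {
  "targets": "0.0 0.003 0 0 0;0.0 0.01 0 0 0;0.0 0.02 0 0 0;0.0 0 0 -0.04 0;0.0 0 0 -0.045 0;0.0 0 0 -0.04 0;0.0 0 0 0 0;0.0 0 0 0 0"
}}

```text
time: 20.75
eef_pos: [455.6, 37.0, 177.1]
eef_rot: [0.001, -0.075, 0.997, -0.0]
contact_force: [0.5, -0.8, 0.1]
gripper_width: 0.1
```

Run:
```python
from h import *
T,s=tool(); print(T[:3,3],s["contact_force"],s["time"])
a=imaging.snapshot("scene")
cv2.imwrite("pics/s9.png",cv2.resize(a[150:330,190:390],None,fx=3.3,fy=3.3,interpolation=cv2.INTER_CUBIC))
```

```text
[455.56712216  37.02005486 177.08026873] [ 0.47653722 -0.75020044  0.14420446] 20.75
```

View pics/s9.png

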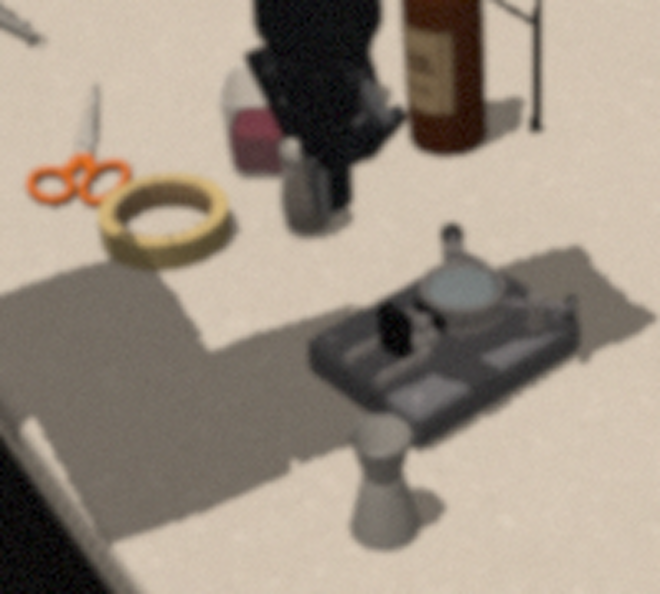

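The lens lies flat at about (462,290) between the nose and the stops. The bystanders are unmoved and the arm is clear, so I'm handing in.

```bash
python3 -c "
from workcell import ctrl
print(ctrl.close_job())"
```

```text
the job is handed in; nothing more can be done
None
```

I set the middle-sized lens on the three seats, let it go, pushed the clamp up against it by its tab, and handed the job in at about 20.8 s. No verdict was reported.

- **Clamp load:** The last push was about 15.5–16 N. Free sliding took about 8.5 N, so the lens load should be roughly 7 N.
- **Clamp stayed put:** I touched the tab again afterwards, and it held its place up to about 13.5 N. So the lens is still loaded, by at least about 5 N.
- **Lens position:** In the last wrist picture the lens touches the nose and both pins. Its centre is at about reader x +5, y +1 mm, and the scene picture shows it lying flat.
- **Other things:** The tape roll, jigger and shaker look unmoved, and the arm was clear of everything at the end.

I could not measure the force on each stop separately; that both stops are loaded rests on the picture and the clear rise in push force. The force readings are noisy by about 1 N and the positions are good to about 2 mm.

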